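Bring a sample into needle contact on a manual probe station

ROBOT

A 7-joint arm with a two-finger parallel gripper is mounted at the origin on a cart in front of the work surface, level with it; the furniture and walls round the work are solid. World frame = base frame: x ahead of the robot, y to its left, z up, the work surface at z = 0. Lengths are in m, angles in rad, forces in N, time in s.
With the tool pointing down it reaches from about 0.425 to 0.875 m from the base axis. Payload 4.7 kg.
Tool frame: the origin (TCP) lies at the very end of the fingers, on their centre line; the grasp point (between the pads) lies 19 mm behind it; z points along the fingers, y is the line along which they close (so a half turn about z gives the same grasp; the last joint's range is limited). The gripper opens to 87 mm and grips with 3 to 60 N. Pads are 19 mm wide; open, the fingers measure 117 mm over their backs; the gripper's body (75 mm by 190 mm) begins 51 mm behind the grasp point.
Start: joints at [1.137, 0.321, -0.07, 1.45, 0.023, 1.371, -0.057], TCP at [0.281, -0.586, 0.223] pointing down, gripper open.
Joint ranges: [-2.86, 2.86], [-0.3, 2.09], [-1.38, 1.24], [0.06, 2.45], [-1.56, 4.7], [0.09, 2.05], [-2.69, 2.69]. Speed limits (rad/s): [2.57, 2.57, 3.14, 3.14, 3.14, 3.14, 3.14].

INTERFACE

Orientations are given as a rotation vector (axis times angle).
In Python, from bench import get_state, get_image, get_calibration, close_job gives the robot as it stands.
- The arm moves only by the shell command python3 -m crank 'ROWS' [FORCE]. ROWS is JSON, a list of rows, each a list of 5 numbers: the opening, from 0 (shut) to 1 (fully open), then the shift along the world's x, y, z in units of 0.2 m (1.0 is 0.2 m), then the turn about the world's z in units of 2 pi rad (1.0 is 2 pi rad). A call has 1 to 5 rows; each row is the pose to reach, as a shift and turn from the pose commanded when the call began, turning the shorter way round; what a row does not reach only later rows make up. A row lasts 1/8 s, in which the tool goes at most 62.5 mm and 10.7 degrees, less where a joint would pass 70% of its speed; a pose out of reach is approached as far as the arm can. A call with a number of a shift or a turn outside -1 to 1 is refused whole. A call with a gripper value outside its range is refused whole. The fingers move at their own pace and stop on an object; FORCE is the grip in N (left out, the last holds). Time passes only in rows, so rows that repeat a pose let the fingers close. It gives the time, the measured TCP pose, the force, the opening and the grip force at its end, in the units of the state.
- get_state(): the state, without advancing time (a new reading comes with each control period).
- get_image(name): name is "side" or "top"; returns the picture (384x512x3 uint8, red, green, blue); there is no depth.
- get_calibration(name): a dict with "fovy" (degrees; the focal length in pixels is half the picture's height over the tangent of half this angle, whatever the lens; pixels are square), "cx", "cy" (the principal point, pixels), "k1" (the pictures are not rectified: a ray, as slopes to the right and down, at radius r is drawn at 1 + k1 r^2 times it, then the intrinsics apply), "R" (3x3) and "t" (3): a world point X has camera coordinates R X + t. Camera axes: x right, y down, z forward; pixel columns grow to the right and rows downward; lengths in m; the calibration is good to about 2 mm. A picture is of the moment at which its call begins. get_calibration takes no time and is no camera call.
- close_job(): hands the job in; it is judged then, once.
The state is a dict: "time": time; "joint_positions": joint angles; "qd": joint speeds; "joint_torque": joint torques, N m; "position": TCP position; "tool_rot": TCP orientation; "ft_force": force on the tool from outside, world axes, zero at the start; "torque": the same for the moment, N m; "grip_width": opening from 0.0 (shut) to 1.0 (fully open); "grip_force": force on a finger pad.
Only numpy, scipy, OpenCV 4.12 (cv2) and the standard library are available. Lean on these libraries where they do the work, as an engineer would, in place of code of your own. Each camera call takes 0.05 s, during which the arm holds its last target. There are 200 camera calls.

TASK

Get the sample on the probe station into contact with its needles, using only fingertip pushes and never lifting the sample carrier. Push the carrier to the right along its channel until it is up against the channel's end stop, push the roll-out stage fully home under the platen, and only then push the platen lever away from you, past its first click (separation), to its second and last stop (contact). Keep off the platen and its probes, and leave the things lying around where they are.

Things in the scene. Friction and masses are not known exactly. Their poses are not given: they have to be found in the camera images.
- probe_station: Bench probe station, fixed; place varies, yaw within 0.25 rad. Origin: on the worktop under its middle; x away from the robot (the stage's travel), y left, z up. White base x -150 to 160, y -135 to 135, top 38 mm up. Lever on the right, y -185 to -150. A tilted-back microscope at x 55 to 190, |y| < 25, up to 310 mm. In front of x = -35 mm, left of the lever, all is open above the stage.
- sample_carrier: Loose metal plate 44 (x) x 60 (y) x 8 mm (z), about 60 g, white chip and two pads on top. Origin: centre of its underside. Lies on the stage's chuck in a channel along station y, between two strips 4 mm high, 47 mm apart. Starts 12 to 28 mm left (+y) of its seat; slides right (-y) when pushed at its left end. Seated, its origin is 30 mm left of channel_end.
- channel_end (a point): Point on the stage: middle of the face of the channel's end stop (bar 6 mm high at the channel's right end), on the chuck's surface, 72 mm above the worktop. Axes as the station's; the channel leads from here to +y and is open at its left end, 128 mm away. The chuck is 84 x 136 mm.
- chuck_stage (a joint): Travel of the roll-out stage along the station's x, m: 0 pulled out towards the robot (start), 0.100 home against its stop under the platen. It runs stiffly (about 2 N) and stays where it is left.
- push_plate (a point): Middle of the front face (to the robot) of the stage's black push plate, upright, 100 mm wide (y), 10 mm thick, from 48 to 84 mm above the worktop; the point is 68 mm up and moves with the stage. At home this face is 55 mm in front of the platen's front edge.
- platen_lever (a joint): Angle of the platen lift lever, rad: 0 leaning to the robot = loading (start), 0.6 upright = separation, held by a detent, 1.2 leaning away = contact, the end stop, where it clicks in and stays. A sprung ball must be pushed over a bump to leave each seat, about 4 to 6 N at the knob; past about 1.1 it snaps to the stop. Turning it lowers the platen by 12 mm in all.
- lever_knob (a point): Centre of the round black knob, 28 mm across, at the lever's end, 130 mm from its axis; below it a flat bar 14 mm wide (x), 8 mm thick (y). It swings in the station's x-z plane away from the robot: 192 mm up at loading, 215 mm upright, 192 mm at contact, which is 147 mm farther along station x than at the start.
- lever_axis (a point): Point on the lever's axis (along station y), 85 mm above the worktop, in the plane of the knob: knob = axis + 130 mm x (sin(a - 0.6) along station x, cos(a - 0.6) up) at lever angle a. A detent disc of 54 mm radius stands round the axis just inside the lever.
- platen: Aluminium horseshoe plate moved by the lever; not to be touched. Origin: on its underside above the station's origin, 117 mm up at loading, 105 mm at contact. Station x -30 to 125, y -130 to 130, 10 mm thick, open in front between its wings (|y| < 55, x < 70). On the wings stand probe positioners, up to 173 mm above the worktop.
- probe_left: Sprung probe arm of the left positioner, its needle pointing down into the platen's opening; not to be touched by the robot. With the lever at contact it presses on the sample with about 1 N. Origin: at its root.
- probe_right: Same on the right.
- tweezers: Bystander: steel tweezers 126 mm long, 10 mm high, lying left in front of the station. Origin: centre of its underside, as for all bystanders.
- petri_dish: Bystander: covered glass dish, 60 mm across, 16 mm high, left of the station.
- vial_1: Bystander: capped vial 22 mm across, 59 mm high, left of the station.
- vial_2: Bystander: capped vial like the other, beside it.
- dropper: Bystander: dropper bottle 33 mm across, 102 mm high, right of the station.
- tape_roll: Bystander: roll of tape 104 mm across, 25 mm high, right of the station.
There are look-alikes about, which are no part of the job. There is more than one size of the sample_carrier; the one meant has the size given above.

How it is judged:
By the outcome, as a careful person would: the job done as asked, in the order asked, and still so for the second after the job is handed in, with the robot touching nothing.
It also fails if it takes over 69 s, if anything falls off the work surface, if the arm or the gripper's body presses on something with over 40 N, if the wrist force passes 120 N, or if a joint passes its speed limit or range.

## Working session

There is one attempt and no reset: what is moved stays moved. The work goes in short steps, Python scripts to look and compute and a shell command to move; the robot and the scene stay as the last step left them, time stands still between calls to the robot, and variables do not carry over. Pictures are saved under pics/ and viewed, at most 10 in all, crops included, and the job is handed in when it is done.

```bash
mkdir -p pics
cat > h.py <<'E'
import numpy as np, cv2
from bench import get_state,get_image,get_calibration
def K(n):
    c=get_calibration(n); return c,192/np.tan(np.radians(c['fovy'])/2)
def ray(n,u,v):
    c,f=K(n); d=np.array([(u-c['cx'])/f,(v-c['cy'])/f]); s=d.copy()
    for _ in range(30): s=d/(1+c['k1']*(s@s))
    R=np.array(c['R']); return -R.T@np.array(c['t']), R.T@np.array([s[0],s[1],1])
def onz(n,u,v,z):
    o,d=ray(n,u,v); return o+d*(z-o[2])/d[2]
def proj(n,X):
    c,f=K(n); p=np.array(c['R'])@np.array(X)+np.array(c['t']); s=p[:2]/p[2]; s=s*(1+c['k1']*(s@s))
    return np.array([c['cx'],c['cy']])+f*s
def tri(a,b):
    (o,d),(p,e)=ray('top',*a),ray('side',*b)
    A=np.c_[d,-e]; k=np.linalg.lstsq(A,p-o,rcond=None)[0]; x,y=o+k[0]*d,p+k[1]*e
    return (x+y)/2,np.linalg.norm(x-y)
E
python3 - <<'E'
from h import *
for n in('top','side'):
    im=get_image(n); np.save(n+'.npy',im); cv2.imwrite(f'pics/{n}0.png',cv2.resize(im[:,:,::-1],(800,600),interpolation=cv2.INTER_CUBIC)); c=get_calibration(n); print(n,c['fovy'],c['k1'],-np.array(c['R']).T@c['t'])
s=get_state(); print(s['time'],s['position'],s['tool_rot'])
E
```

```text
top 52.1795515161523 0.0323132502385639 [0.40031732 0.02714622 1.25918648]
side 54.00311764857434 -0.015055829830281144 [0.32804738 0.95331218 0.60198056]
0.1 [ 0.28117954 -0.58549108  0.22155108] [-3.06154445e+00 -6.97204887e-01  7.63035699e-04]
```

View pics/top0.png

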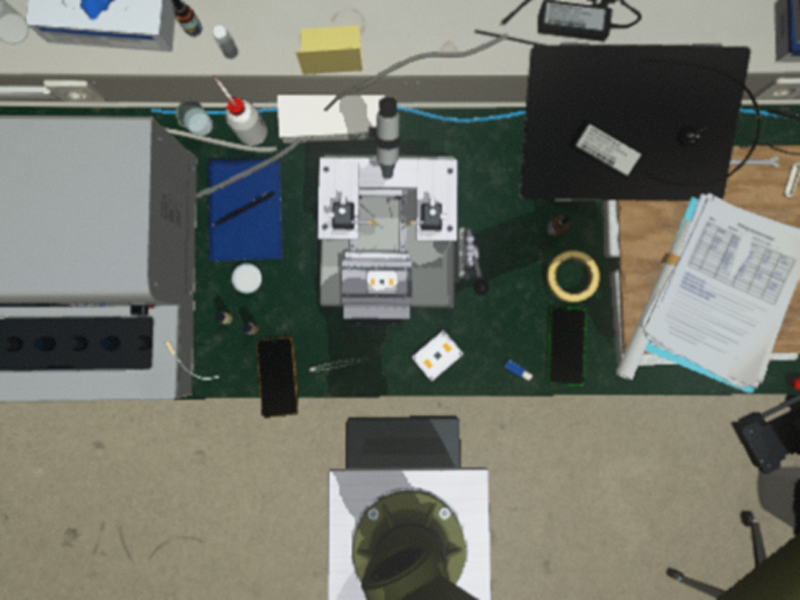

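View pics/side0.png

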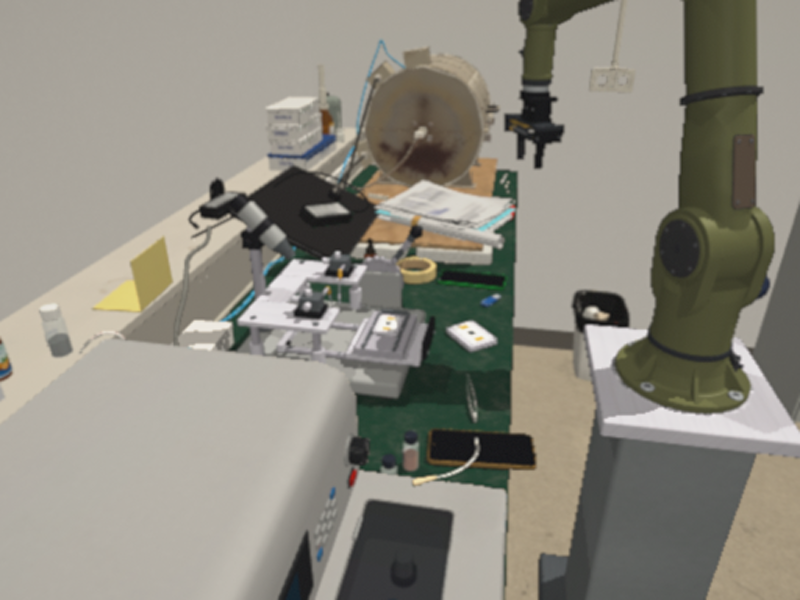

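The top view shows the station at about (388,235), carrier at (382,281) and lever knob at about (481,287). The side view shows the stage near (385,335), with the black push plate at (428,340). I'll take enlarged crops next.

Run:
```python
from h import *
t=np.load('top.npy')[92:208,195:325];s=np.load('side.npy')[140:260,140:300]
cv2.imwrite('pics/tc.png',cv2.resize(t[:,:,::-1],None,fx=5,fy=5,interpolation=cv2.INTER_CUBIC))
cv2.imwrite('pics/sc.png',cv2.resize(s[:,:,::-1],None,fx=5,fy=5,interpolation=cv2.INTER_CUBIC))
```

```text
(no output)
```

View pics/tc.png

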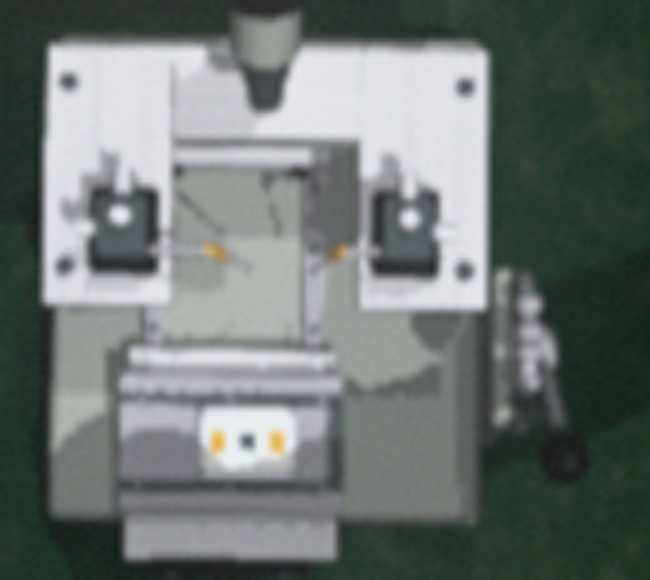

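View pics/sc.png

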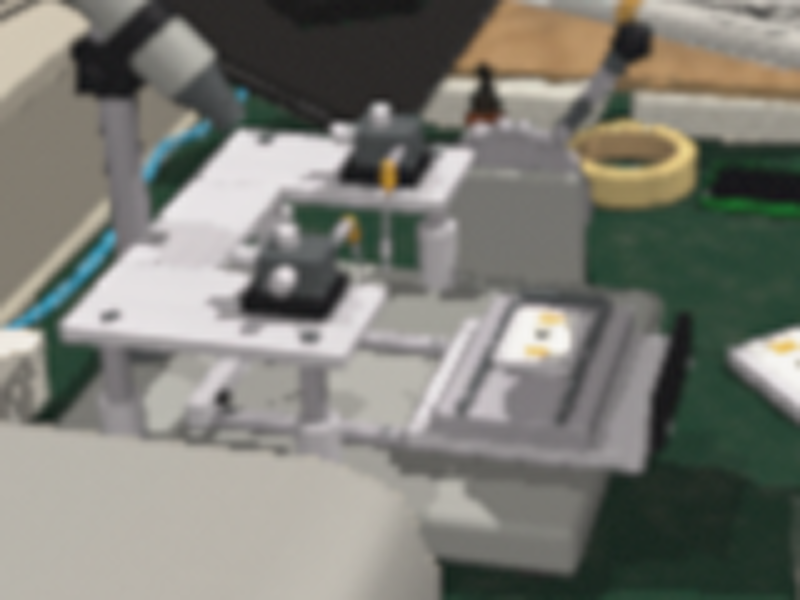

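The top crop shows platen corners at about (43,303), (487,308), (48,45) and (487,45), the carrier at (248,441), and the knob at (565,455). In the side crop the knob is at (632,42) and the push plate at (672,385).

```bash
cat >> h.py <<'E'
T=lambda u,v:(195+u/5-.4,92+v/5-.4)
S=lambda u,v:(140+u/5-.4,140+v/5-.4)
E
python3 - <<'E'
from h import *
P=np.array([onz('top',*T(u,v),.127)[:2] for u,v in[(43,303),(487,308),(487,45),(48,45)]])
M=np.array([[-.03,.13],[-.03,-.13],[.125,-.13],[.125,.13]])
a,b=M-M.mean(0),P-P.mean(0)
yaw=np.arctan2((a[:,0]*b[:,1]-a[:,1]*b[:,0]).sum(),(a*b).sum())
R=lambda y:np.array([[np.cos(y),-np.sin(y)],[np.sin(y),np.cos(y)]])
o=P.mean(0)-R(yaw)@M.mean(0)
print('platen',P.round(4).tolist(),'yaw',yaw,'o',o,'res',(P-o-M@R(yaw).T).round(4).tolist())
loc=lambda p:(R(yaw).T@(np.array(p)[:2]-o)).round(4)
k,e=tri(T(565,455),S(632,42)); print('knob',k,e,loc(k))
for nm,u,v,z in[('base fl',50,520,.038),('base fr',475,522,.038),('chuck fl',118,490,.072),('chuck fr',340,490,.072),('chuck bl',120,375,.072),('chuck br',343,378,.072),('car l',200,441,.08),('car r',297,441,.08),('pad1',218,442,.081),('pad2',278,442,.081),('car f',248,482,.08),('car b',248,403,.08),('slab fl',124,558,.06),('slab fr',337,558,.06)]:
    p=onz('top',*T(u,v),z);print(nm,p.round(4),loc(p))
for nm,u,v in[('plate top R',688,315),('plate top L',660,395)]:
    p=onz('side',*S(u,v),.084);print(nm,p.round(4),loc(p))
for nm,u,v in[('carr pads',550,318),('pad2',537,352)]:
    p=onz('side',*S(u,v),.081);print(nm,p.round(4),loc(p))
E
```

```text
platen [[0.5975, 0.1672], [0.593, -0.092], [0.7503, -0.0945], [0.7514, 0.1647]] yaw -0.01213681261228443 o [0.62553955 0.03691686] res [[0.0004, -0.0001], [-0.001, 0.0007], [0.0013, 0.0001], [-0.0007, -0.0006]]
knob [ 0.49897209 -0.12656905  0.19263869] 0.002417447168160621 [-0.1246 -0.165 ]
base fl [0.4763 0.1732 0.038 ] [-0.1509  0.1345]
base fr [ 0.4731 -0.0916  0.038 ] [-0.1509 -0.1304]
chuck fl [0.4921 0.1281 0.072 ] [-0.1345  0.0896]
chuck fr [ 0.4911 -0.0065  0.072 ] [-0.1339 -0.0451]
chuck bl [0.5624 0.1269 0.072 ] [-0.0642  0.0893]
chuck br [ 0.5597 -0.009   0.072 ] [-0.0653 -0.0468]
car l [0.5208 0.078  0.08  ] [-0.1052  0.0398]
car r [0.5204 0.0194 0.08  ] [-0.1049 -0.0188]
pad1 [0.52   0.0671 0.081 ] [-0.1059  0.0289]
pad2 [0.5198 0.0309 0.081 ] [-0.1057 -0.0073]
car f [0.4957 0.0491 0.08  ] [-0.1299  0.0106]
car b [0.5437 0.0489 0.08  ] [-0.082  0.011]
slab fl [0.4514 0.1254 0.06  ] [-0.1752  0.0864]
slab fr [ 0.4503 -0.0046  0.06  ] [-0.1747 -0.0437]
plate top R [0.4413 0.0169 0.084 ] [-0.1839 -0.0223]
plate top L [0.4443 0.1064 0.084 ] [-0.1821  0.0673]
carr pads [0.5191 0.0291 0.081 ] [-0.1063 -0.0091]
pad2 [0.5185 0.0685 0.081 ] [-0.1074  0.0303]
```

Everything agrees with the given sizes: station origin (0.6255, 0.0369), yaw -0.012, knob 192 mm up, push plate at -0.184. The carrier is at world (0.520, 0.049), about 19 mm from its seat. Next I'll shut the fingers, lift and swing over.

```bash
python3 -m crank '[[0,0,0,0.3,0],[0,0,0,0.6,-0.025],[0,0.3,0.3,0.6,-0.05],[0,0.6,0.6,0.6,-0.073],[0,0.9,1.0,0.6,-0.073]]' 20; python3 -m crank '[[0,0,0.3,0,0],[0,0.05,0.6,0,0],[0,0.1,0.9,0,0],[0,0.1,1,0,0],[0,0.1,1,0,0]]'
```

```text
time: 0.72
position: [0.4107, -0.4477, 0.342]
tool_rot: [-3.141, 0.019, 0.001]
ft_force: [0.4, 0.6, -0.0]
grip_width: 0.517
grip_force: 0.0
time: 1.35
position: [0.4295, -0.2485, 0.3428]
tool_rot: [3.141, -0.014, 0.0]
ft_force: [0.2, -0.7, 0.1]
grip_width: 0.018
grip_force: 0.0
```

```bash
python3 -m crank '[[0,0.1,0.3,0,0],[0,0.2,0.6,0,0],[0,0.3,0.9,0,0],[0,0.4,1,0,0],[0,0.45,1,0,0]]'; python3 -m crank '[[0,0,0.3,0,0],[0,0,0.6,-0.1,0],[0,0,0.82,-0.4,0],[0,0,0.82,-0.7,0],[0,0,0.82,-1,0]]'
```

```text
time: 1.98
position: [0.5205, -0.0498, 0.3421]
tool_rot: [-3.141, 0.016, 0.001]
ft_force: [-0.3, -0.3, 0.0]
grip_width: 0.002
grip_force: 0.0
time: 2.6
position: [0.5207, 0.1117, 0.146]
tool_rot: [3.14, -0.022, 0.001]
ft_force: [1.4, -0.5, -0.7]
grip_width: 0.009
grip_force: 0.0
```

```bash
python3 -m crank '[[0,0,0,-0.1,0],[0,0,0,-0.2,0],[0,0,0,-0.3,0],[0,0,0,-0.3,0]]'
python3 - <<'E'
from h import *
P=[]
for i in range(4):
    s=get_state(); P.append(s['position'])
    im=get_image('side' if i%2 else 'top')
    np.save(('side' if i%2 else 'top')+'1.npy',im)
print(np.array(P).round(4))
s=np.load('side1.npy')[165:245,205:285];t=np.load('top1.npy')[150:210,210:280]
a=cv2.resize(t[:,:,::-1],(400,343),interpolation=cv2.INTER_CUBIC);b=cv2.resize(s[:,:,::-1],(400,400),interpolation=cv2.INTER_CUBIC)
cv2.imwrite('pics/c1.png',np.hstack([np.vstack([a,np.zeros((57,400,3),np.uint8)]),b]))
E
```

```text
time: 3.1
position: [0.519, 0.111, 0.0859]
tool_rot: [3.14, -0.024, -0.007]
ft_force: [0.0, -0.6, 0.7]
grip_width: 0.005
grip_force: 0.0
[[0.519  0.111  0.0859]
 [0.5198 0.1119 0.0872]
 [0.5203 0.1127 0.088 ]
 [0.5205 0.1133 0.0886]]
```

View pics/c1.png

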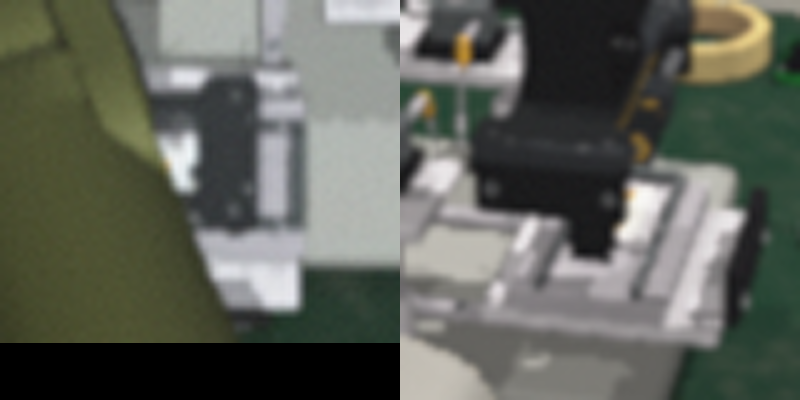

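The fingertip is over the channel (right panel, tip at (590,255)), between the strips and left of the white carrier. I'll lower it and watch the force.

```bash
python3 -m crank '[[0,0,0,-0.03,0],[0,0,0,-0.06,0],[0,0,0,-0.06,0],[0,0,0,-0.06,0]]'; python3 -m crank '[[0,0,-0.02,0,0],[0,0,-0.04,0,0],[0,0,-0.06,0,0],[0,0,-0.08,0,0],[0,0,-0.08,0,0]]'
```

```text
time: 3.8
position: [0.5194, 0.1148, 0.076]
tool_rot: [3.141, -0.017, -0.0]
ft_force: [-0.7, 0.5, 0.9]
grip_width: 0.006
grip_force: 0.0
time: 4.42
position: [0.5195, 0.0982, 0.076]
tool_rot: [3.141, -0.018, 0.0]
ft_force: [-0.3, 0.7, -1.4]
grip_width: 0.006
grip_force: 0.0
```

```bash
python3 -m crank '[[0,0,-0.015,0,0],[0,0,-0.03,0,0],[0,0,-0.045,0,0],[0,0,-0.06,0,0],[0,0,-0.07,0,0]]'; python3 -m crank '[[0,0,-0.01,0,0],[0,0,-0.015,0,0],[0,0,-0.02,0,0],[0,0,-0.025,0,0],[0,0,-0.025,0,0]]';python3 -m crank '[[0,0,-0.005,0,0],[0,0,-0.01,0,0],[0,0,-0.01,0,0]]'
```

```text
time: 5.05
position: [0.5194, 0.0846, 0.076]
tool_rot: [-3.142, 0.017, 0.0]
ft_force: [-0.7, -0.3, 0.4]
grip_width: 0.006
grip_force: 0.2
time: 5.68
position: [0.5195, 0.0796, 0.076]
tool_rot: [3.141, -0.017, -0.0]
ft_force: [-0.8, -0.5, -0.4]
grip_width: 0.003
grip_force: 0.0
time: 6.05
position: [0.5195, 0.0776, 0.076]
tool_rot: [3.141, -0.017, -0.0]
ft_force: [-0.8, -0.4, -0.6]
grip_width: 0.002
grip_force: 0.0
```

```bash
for i in 1 2 3 ; do python3 -m crank '[[0,0,-0.005,0,0],[0,0,-0.01,0,0],[0,0,-0.01,0,0]]' | egrep 'pos|ft'; done
```

```text
position: [0.5195, 0.0755, 0.076]
ft_force: [0.8, -0.0, 0.2]
position: [0.5195, 0.0735, 0.076]
ft_force: [-0.0, 0.4, -0.5]
position: [0.5195, 0.0715, 0.076]
ft_force: [0.3, 0.7, 0.5]
```

```bash
python3 -m crank '[[0,0,-0.005,0,0],[0,0,-0.01,0,0],[0,0,-0.015,0,0],[0,0,-0.02,0,0],[0,0,-0.02,0,0]]' | egrep 'pos|ft'
python3 - <<'E'
from h import *
s=get_image('side');np.save('side2.npy',s);print(get_state()['ft_force'])
s=s[175:245,215:295]
cv2.imwrite('pics/c2.png',cv2.resize(s[:,:,::-1],None,fx=7,fy=7,interpolation=cv2.INTER_CUBIC))
E
```

```text
position: [0.5198, 0.069, 0.0762]
ft_force: [1.1, 3.8, 0.6]
[ 0.9144297   5.54929374 -0.13931958]
```

View pics/c2.png

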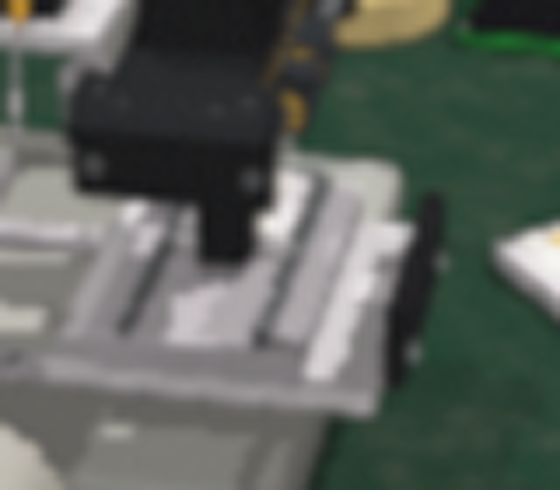

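The side view shows the finger at (225,240) touching the carrier's left end, and the force has risen to 5.5 N, so it is against the stop. I'll press a moment, back off left, rise, and check from the top.

```bash
python3 -m crank '[[0,0,0,0,0],[0,0,0.03,0,0],[0,0,0.06,0,0],[0,0,0.06,0.3,0],[0,0,0.06,0.6,0]]' | egrep 'pos|ft';  python3 -m crank '[[0,-0.3,0,0,0],[0,-0.5,0,0,0],[0,-0.5,0,0,0],[0,-0.5,0,0,0]]' | egrep 'pos|ft'
python3 - <<'E'
from h import *
t=get_image('top'); s=get_image('side')
for n,im in(('top',t),('side',s)):
    m=cv2.inRange(cv2.cvtColor(im,cv2.COLOR_RGB2HSV),(15,140,120),(30,255,255))
    N,_,st,c=cv2.connectedComponentsWithStats(m)
    for i in range(1,N):
        p=onz(n,*c[i],.081)
        if st[i,4]>2 and abs(p[0]-.52)<.03 and abs(p[1]-.03)<.1: print(n,st[i,4],c[i].round(1),p.round(4))
print(get_state()['position'])
E
```

```text
position: [0.5186, 0.0792, 0.1967]
ft_force: [0.4, 0.3, 0.4]
position: [0.4201, 0.0793, 0.1963]
ft_force: [0.6, 0.3, -0.6]
top 4 [244.8 180. ] [0.5199 0.0473 0.081 ]
top 3 [256.7 179.7] [0.5206 0.0113 0.081 ]
[0.42025359 0.07962203 0.19602049]
```

The carrier pads moved 19.7 mm and the centre is now at station y = -0.0088, which matches the seat. Next I'll lower the finger in front of the push plate.

```bash
python3 -m crank '[[0,0,-0.05,-0.25,0],[0,0,-0.05,-0.5,0],[0,0,-0.05,-0.66,0],[0,0,-0.05,-0.66,0]]' | egrep 'pos|ft';  python3 -m crank '[[0,0.02,0,0,0],[0,0.05,0,0,0],[0,0.1,0,0,0],[0,0.15,0,0,0],[0,0.15,0,0,0]]' | egrep 'pos|ft|rot'
```

```text
position: [0.4176, 0.0698, 0.0617]
ft_force: [-0.2, -0.5, 0.4]
position: [0.4511, 0.0699, 0.0643]
tool_rot: [-3.141, 0.017, -0.003]
ft_force: [-0.2, 1.0, -0.9]
```

```bash
python3 -m crank '[[0,0.04,0,0,0],[0,0.08,0,0,0],[0,0.12,0,0,0],[0,0.16,0,0,0],[0,0.2,0,0,0]]' | egrep 'pos|ft';  python3 -m crank '[[0,0.04,0,0,0],[0,0.08,0,0,0],[0,0.1,0,0,0],[0,0.12,0,0,0],[0,0.14,0,0,0]]' | egrep 'pos|ft|rot'; python3 -m crank '[[0,0.01,0,0,0],[0,0.02,0,0,0],[0,0.03,0,0,0],[0,0.03,0,0,0],[0,0.03,0,0,0]]' | egrep 'pos|ft|rot'
```

```text
position: [0.4899, 0.0691, 0.0638]
ft_force: [-2.9, -1.9, 1.7]
position: [0.5175, 0.0696, 0.0639]
tool_rot: [3.141, -0.017, -0.0]
ft_force: [-1.3, -1.7, -1.2]
position: [0.5239, 0.0701, 0.0642]
tool_rot: [-3.141, 0.017, -0.001]
ft_force: [-0.6, 0.2, -0.4]
```

```bash
python3 -m crank '[[0,0.01,0,0,0],[0,0.02,0,0,0],[0,0.03,0,0,0],[0,0.03,0,0,0]]' | egrep 'pos|ft';  python3 -m crank '[[0,0.01,0,0,0],[0,0.02,0,0,0],[0,0.02,0,0,0],[0,0.02,0,0,0]]' | egrep 'pos|ft|rot'
```

```text
position: [0.53, 0.0699, 0.0642]
ft_force: [-0.5, 0.9, 0.6]
position: [0.5303, 0.07, 0.0638]
tool_rot: [3.14, -0.016, -0.011]
ft_force: [-10.5, -0.7, 8.9]
```

The stage is home: 10 N at x = 0.530, as predicted. I'll back off, rise, and take a check picture on the way to the lever.

```bash
python3 -m crank '[[0,0,0,0,0],[0,-0.15,0,0,0],[0,-0.3,0,0.2,0],[0,-0.38,0,0.6,0],[0,-0.38,0,1,0]]' | egrep 'pos|ft';  python3 -m crank '[[0,0,-0.3,0.1,0],[0,0,-0.6,0.1,0],[0,0,-0.9,0.1,0],[0,0,-0.98,0.1,0],[0,0,-0.98,0.1,0]]' | egrep 'pos|ft|rot'
python3 - <<'E'
from h import *
t=get_image('top'); s=get_image('side');np.save('top3.npy',t);np.save('side3.npy',s);print(get_state()['position'])
a=cv2.resize(t[92:208,195:325][:,:,::-1],(400,357),interpolation=cv2.INTER_CUBIC);b=cv2.resize(s[140:247,180:300][:,:,::-1],(400,357),interpolation=cv2.INTER_CUBIC)
cv2.imwrite('pics/c3.png',np.hstack([a,b]))
E
```

```text
position: [0.4584, 0.0696, 0.2296]
ft_force: [1.2, 0.5, 0.6]
position: [0.4591, -0.127, 0.2477]
tool_rot: [-3.141, 0.02, -0.001]
ft_force: [-0.7, 0.8, 0.8]
[ 0.45936193 -0.12445682  0.24782061]
```

View pics/c3.png

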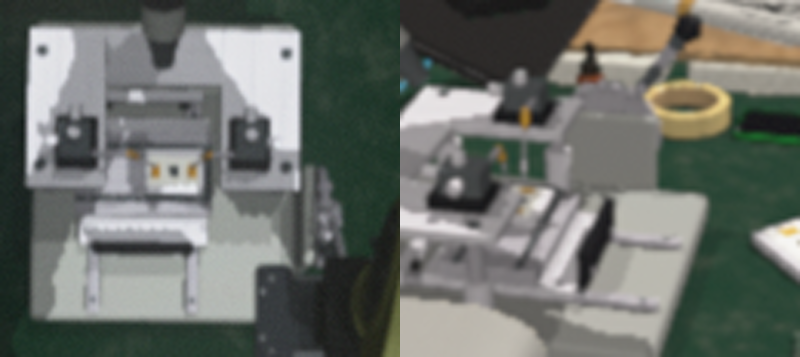

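The picture shows the stage home, with the carrier's pads at (155,170) and (190,170) between the needles and the lever still at loading. I'll check the numbers and lower the finger in front of the knob.

```bash
python3 -c "
from h import *
for u,v in((155,171),(190,171)): print(onz('top',195+u/3.077-.3,92+v/3.077-.3,.081))"; python3 -m crank '[[0,0,0,-0.1,0],[0,0,0,-0.2,0],[0,0,0,-0.3,0],[0,0,0,-0.3,0]]' | egrep 'pos|ft';  python3 -m crank '[[0,0.03,0,0,0],[0,0.06,0,0,0],[0,0.09,0,0,0],[0,0.12,0,0,0],[0,0.12,0,0,0]]' | egrep 'pos|ft'
```

```text
[0.61994411 0.04579293 0.081     ]
[0.61974005 0.01118015 0.081     ]
position: [0.4582, -0.124, 0.1866]
ft_force: [0.4, -0.2, 0.5]
position: [0.4825, -0.1261, 0.1881]
ft_force: [-2.6, 1.3, 3.5]
```

```bash
python3 -m crank '[[0,0.04,0,0,0],[0,0.08,0,0,0],[0,0.12,0,0,0],[0,0.16,0,0,0],[0,0.2,0,0,0]]' | egrep 'pos|ft';  python3 -m crank '[[0,0.04,0,0.01,0],[0,0.08,0,0.02,0],[0,0.12,-0.005,0.03,0],[0,0.16,-0.005,0.03,0],[0,0.2,-0.005,0.03,0]]' | egrep 'pos|ft'
```

```text
position: [0.5229, -0.1264, 0.1877]
ft_force: [-3.3, 0.4, 2.9]
position: [0.5632, -0.1273, 0.1938]
ft_force: [-0.9, 0.1, 0.6]
```

```bash
python3 -m crank '[[0,0.04,0,0,0],[0,0.08,0,0,0],[0,0.12,0,0,0],[0,0.16,0,0,0],[0,0.2,-0.005,0,0]]' | egrep 'pos|ft';  python3 -m crank '[[0,0.03,0,0,0],[0,0.06,0,0,0],[0,0.08,0,0,0],[0,0.09,0,0,0],[0,0.09,0,0,0]]' | egrep 'pos|ft'
```

```text
position: [0.6023, -0.128, 0.1931]
ft_force: [-4.3, 0.2, -3.0]
position: [0.6214, -0.1284, 0.1942]
ft_force: [0.2, 0.2, -0.4]
```

```bash
python3 -m crank '[[0,0.01,0,0,0],[0,0.02,0,0,0],[0,0.03,0,0,0],[0,0.03,0,0,0]]' | egrep 'pos|ft'
```

```text
position: [0.6234, -0.1285, 0.1938]
ft_force: [-11.3, 0.2, 6.2]
```

The knob is against the end stop: 11 N at x = 0.623, as predicted. I'll back off, rise and check.

```bash
python3 -m crank '[[0,-0.15,0,0,0],[0,-0.4,0,0,0],[0,-0.6,0,0.2,0],[0,-0.8,0,0.5,0],[0,-0.8,0,0.6,0]]' | egrep 'pos|ft';  python3 -m crank '[[0,-0.05,-0.3,0,0],[0,-0.1,-0.6,0,0],[0,-0.1,-0.9,0,0],[0,-0.1,-1,0,0],[0,-0.1,-1,0,0]]' | egrep 'time|pos|ft'
python3 - <<'E'
from h import *
t=get_image('top'); s=get_image('side');print(get_state()['position'])
a=cv2.resize(t[92:208,195:325][:,:,::-1],(400,357),interpolation=cv2.INTER_CUBIC);b=cv2.resize(s[140:247,180:300][:,:,::-1],(400,357),interpolation=cv2.INTER_CUBIC)
cv2.imwrite('pics/c4.png',np.hstack([a,b]))
Rz=np.array([[1,.0121],[-.0121,1]])
k=np.r_[np.array([.6255,.0369])+Rz@[.022,-.165],.192]; print('knob exp',proj('top',k),(proj('top',k)-[195,92])*3.077,(proj('side',k)-[180,140])*3.333)
E
```

```text
position: [0.4662, -0.1288, 0.3173]
ft_force: [0.6, -0.0, 0.5]
time: 19.8
position: [0.4467, -0.3291, 0.3133]
ft_force: [0.7, 0.9, 0.5]
[ 0.44780443 -0.3262083   0.31384327]
knob exp [307.20825417 130.40431639] [345.2647981  118.17008152] [132.6415109   17.03238133]
```

View pics/c4.png

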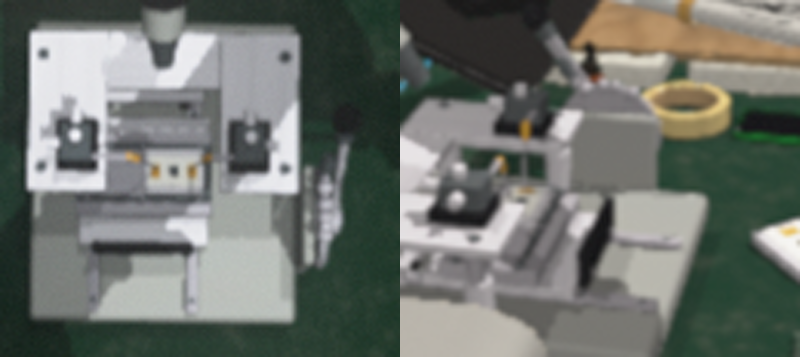

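The knob is at (347,120) in the top crop, against (345,118) expected for contact. The stage and carrier haven't moved, and the platen is lowered. Handing in.

```bash
python3 -c "
from bench import close_job; print(close_job())"
```

```text
the job is handed in; nothing more can be done
None
```

The job is handed in: the carrier is against the end stop, the stage is fully home, and the lever is at its contact stop, done in that order by fingertip pushes only, in about 20 s.

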